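# Pull the press's control fuse

### The arm

A 7-joint arm with a two-finger parallel gripper is mounted at the origin on the work surface. World frame = base frame: x ahead of the robot, y to its left, z up, the work surface at z = 0. Lengths are in mm, angles in rad, forces in N, time in s.
With the tool pointing down it reaches from about 400 to 900 mm from the base axis. Payload 5.5 kg.
Tool frame: the origin (TCP) lies at the very end of the fingers, on their centre line; the grasp point (between the pads) lies 19 mm behind it; z points along the fingers, x is the direction in which the jaws open and shut, and the axes are right-handed (so a half turn about z gives the same grasp; the last joint's range is limited). The gripper opens to 92 mm and grips with 3 to 60 N. Pads are 19 mm wide; open, the fingers measure 130 mm over their backs; the gripper's body (75 mm by 190 mm) begins 47 mm behind the grasp point.
Start: joints at [-0.978, 0.501, -0.427, 1.55, 0.221, 1.138, -0.21], TCP at [210.467, 614.982, 226.729] pointing down, gripper open.
Joint ranges: [-2.88, 2.88], [-0.31, 2.03], [-1.54, 1.56], [0.2, 2.42], [-1.41, 4.55], [0.19, 2.02], [-2.57, 2.57]. Speed limits (rad/s): [2.57, 2.57, 3.14, 3.14, 3.14, 3.14, 3.14].

### API

Orientations are given as a unit quaternion [w, x, y, z].
In Python, from plant import * gives the robot as it stands.
- The arm moves only by the shell command python3 -m crank 'ROWS' [FORCE]. ROWS is JSON, a list of rows, each an object with "gripper": the opening, from 0 (shut) to 1 (fully open); "translation": the shift along the tool's x, y, z in mm, a list of three; "rot": the turn, a rotation vector about the tool's x, y, z in degrees, a list of three. In form: [{"gripper": gripper, "translation": [tx, ty, tz], "rot": [rx, ry, rz]}, ...]. A call has 1 to 8 rows; each row is the pose to reach, as a shift and turn from the pose commanded when the call began, along the tool's axes at that moment; what a row does not reach only later rows make up. A row lasts 1/10 s, in which the tool goes at most 50 mm and 8.59 degrees, less where a joint would pass 70% of its speed; a pose out of reach is approached as far as the arm can. A call with a gripper value outside its range is refused whole. The fingers move at their own pace and stop on an object; FORCE is the grip in N (left out, the last holds). Time passes only in rows, so rows that repeat a pose let the fingers close. It gives the time, the measured TCP pose, the force and the opening at its end, in the units of the state.
- state(): the state, without advancing time (a new reading comes with each control period).
- camera(name): name is "scene" or "side" or "wrist"; returns a dict with "img" (384x512x3 uint8, red, green, blue), "depth" (384x512 float32, mm along the optical axis (not along the pixel's ray), 0 where there is no reading), "K" (3x3 intrinsics, pixels), "rvec" (rotation vector, rad) and "tvec" (3), from world to camera coordinates, as OpenCV has them. Camera axes: x right, y down, z forward; pixel columns grow to the right and rows downward; lengths in mm; the calibration is good to about 2 mm. A picture is of the moment at which its call begins.
- job_done(): hands the job in, once; it reports no verdict.
Trained networks look in the newest picture that a camera, given by its name, has taken for a name from the list of things; names that differ only in an ending like _2 or _b are one class to them, and where a whole thing is asked for, a point or a joint stands for the part that bears it (a point fixed in the world has none). Each returns a list of dicts, best first, with "confidence" (0 to 1); they miss things now and then, are a little off and sometimes report something else, mostly with a low value. They report only what shows in the picture. A call takes as long as a camera call. They do not tell look-alikes from the thing itself.
- outline_of(camera, target): "region" (384x512 bool, what is visible of it) and "rect" ([left, top, width, height] in pixels, round what is visible of it).
The state is a dict: "time": time; "qpos": joint angles; "qd": joint speeds; "joint_efforts": joint torques, N m; "ee_pos": TCP position; "eef_rot": TCP orientation; "wrist_force": force on the tool from outside, world axes, zero at the start; "torque": the same for the moment, N m; "grip_width": finger opening in mm.
Only numpy, scipy, OpenCV 4.12 (cv2) and the standard library are available. Lean on these libraries where they do the work, as an engineer would, in place of code of your own. Each camera call takes 0.05 s, during which the arm holds its last target.

### The job

Make the air press safe: press the wide stop button fully down and let it spring back up (leave the small start button alone). Then squeeze the fuse carrier's two opposite side catches together to unlatch it, pull it straight up out of its holder and finish holding it still and upright by the squeezed catches, at least 50 mm clear above the holder's top; do not put it down or let go. Do not knock the hammer, wrench or tin away.

Things in the scene. Friction and masses are not known exactly. Their poses are not given: they have to be found in the camera images.
- fuse_base: fixed grey fuse holder, a block 70 (x) x 92 (y) x 40 (z) mm with a stepped well in its top and a cable gland on its +x side; origin under its centre on the bench, z up. The carrier sits in the well, whose floor is 12 mm up, with 1 mm of play to each side and 1.5 mm upwards until its hooks meet the lips in the well
- fuse_base_top (a point): centre of the holder's top face, 40 mm above the bench
- carrier: loose black fuse carrier, about 0.13 kg, core 32 (x) x 25 (y) x 58 mm with a grey upright spring catch on each of its +y and -y sides; origin under its centre, axes as the holder's when seated, its underside then 12 mm above the bench. 50 mm wide (y) over the free catches, 36 mm fully squeezed. A hook on each catch's foot locks it in until both catches are pressed in over 3.5 mm each
- catch_left (a joint): how far the catch on the carrier's +y side is pressed in towards the middle (m): 0 free, 0.007 fully in; its spring takes 1.4 N to start and 5.6 N at the end
- catch_right (a joint): the same for the catch on the carrier's -y side
- catch_left_face (a point): point on the flat ribbed outer face of the +y catch, centred in x, 50 mm above the carrier's underside (22 mm above the holder's top when seated). The face is 18 mm wide (x); its top is 64 mm above the carrier's underside, so 36 mm of it stands above the holder
- catch_right_face (a point): the same point on the -y catch
- stop (a joint): travel of the wide stop button (m): 0 up, 0.006 fully down; 1.5 N to start, 5 N fully down, springs back when released
- stop_top (a point): centre of the top of the stop button's cap, black, 40 mm across, on top of a grey box 80 x 74 x 43 mm with an aluminium plate; moves with the cap; the cap's top is 61 mm above the bench when up and stands 6 mm above its 56 mm wide round collar
- start (a joint): travel of the start button (m): 0 up, 0.006 fully down; must not be pressed
- start_top (a point): centre of the top of the small start button, black, 20 mm across, on its own box of the same size; the two boxes may stand in either order
- hammer: loose hammer lying on the bench beyond the work, 260 mm long, handle to its -x; origin under its middle
- wrench: loose flat steel wrench lying on the bench beyond the holder, to its left, 180 mm long along its x; origin under its middle
- tin: loose upright tin 60 mm wide, 75 mm high, to the left of the work; origin under its centre
Mind the look-alikes: they are no part of the job. Leave any yellow look-alike of the part that bears start alone. Several things look just like the wrench: the one meant starts farthest to the robot's right.

How it is judged (in metres and radians):
On the way, in this order (a step that is already met when the one before it is completed fails the run):
1. the stop button is pressed fully down (value of joint stop above 0.005 m), for 0.05 s.
2. the stop button has sprung back up (value of joint stop below 0.0015 m), for 0.1 s.
3. both catches are squeezed in while the carrier is still in its holder (value of joint each of catch_left, catch_right above 0.0025 m and z of carrier in the frame of fuse_base below 0.03 m), for 0.05 s.
At the end, for the whole second after the job is handed in: The carrier is held by the fingers with both catches pressed in more than 2.5 mm, its underside more than 45 mm above the holder's top, within 0.3 rad of upright, slower than 30 mm/s, touching neither the holder nor the hammer, wrench or tin; both buttons are up (within 1.5 mm) (z of carrier in the frame of fuse_base_top above 0.045 m and angle between carrier's own z axis and vertical below 0.3 rad and value of joint each of catch_left, catch_right above 0.0025 m and contact force between carrier and the fingers above 1 N and contact force between carrier and fuse_base below 0.1 N and contact force between carrier and hammer below 0.1 N and contact force between carrier and wrench below 0.1 N and contact force between carrier and tin below 0.1 N and linear speed of carrier below 0.03 m/s and value of joint each of stop, start below 0.0015 m); the arm keeps its last pose, push and grip.
It fails at once if the start button is pressed (value of joint start above 0.003 m).
It fails at once if the hammer is knocked away (moved over 40 mm) (distance of hammer from where it was at the start of the episode above 0.04 m).
It fails at once if the wrench is knocked away (moved over 40 mm) (distance of wrench from where it was at the start of the episode above 0.04 m).
It fails at once if the tin is knocked away (moved over 40 mm) (distance of tin from where it was at the start of the episode above 0.04 m).
It also fails if it takes over 48 s, if anything falls off the work surface, if the arm or the gripper's body presses on something with over 40 N, if the wrist force passes 120 N, or if a joint passes its speed limit or range.

## Working session

There is one attempt and no reset: what is moved stays moved. The work goes in short steps, Python scripts to look and compute and a shell command to move; the robot and the scene stay as the last step left them, time stands still between calls to the robot, and variables do not carry over. Pictures are saved under pics/ and viewed, and the job is handed in when it is done.

```bash
mkdir -p pics; ls; cat > h.py <<'E'
from plant import *
import numpy as np, cv2
from scipy.spatial.transform import Rotation as R
def cam(n):
    c=camera(n); c['R']=cv2.Rodrigues(np.array(c['rvec'],float))[0]; c['t']=np.array(c['tvec'],float).ravel(); c['K']=np.array(c['K']);return c
def pts(c):
    h,w=c['depth'].shape; v,u=np.mgrid[:h,:w]; d=c['depth'].astype(float)
    P=np.stack([(u-c['K'][0,2])/c['K'][0,0]*d,(v-c['K'][1,2])/c['K'][1,1]*d,d],-1)
    W=(P-c['t'])@c['R']; W[d<=0]=np.nan; return W
def save(n,im): cv2.imwrite('pics/'+n,im[:,:,::-1])
def proj(c,p): 
    q=c['R']@np.array(p)+c['t']; q=c['K']@q; return q[:2]/q[2]
def tool():
    s=state(); q=s['eef_rot']; return np.array(s['ee_pos']),R.from_quat([q[1],q[2],q[3],q[0]]).as_matrix()
E
python3 - <<'E'
from h import *
for n in ['scene','side']:
    c=cam(n); save(n+'0.png',c['img']); W=pts(c)
    for t in ['fuse_base','carrier','stop','start','hammer','wrench','tin']:
        for o in outline_of(n,t):
            m=o['region']; P=W[m]; print(n,t,round(o['confidence'],2),o['rect'],np.nanmedian(P,0).round(),np.nanpercentile(P[:,2],98).round())
print(state())
E
```

```text
pics
scene fuse_base 0.89 [271.1, 171.3, 35.2, 31.9] [577. 142.  37.] 43.0
scene carrier 0.54 [280.4, 168.4, 16.0, 14.7] [554. 144.  66.] 76.0
scene stop 0.49 [121.0, 175.7, 15.5, 10.7] [ 556. -286.   64.] 68.0
scene start 0.64 [364.7, 166.9, 24.8, 31.3] [570. 387.  66.] 77.0
scene start 0.57 [230.4, 142.3, 5.1, 6.5] [455.   2.  63.] 66.0
scene start 0.36 [174.1, 154.0, 7.7, 7.4] [ 491. -150.   64.] 69.0
scene hammer 0.81 [166.7, 208.1, 36.8, 99.9] [ 737. -141.   23.] 28.0
scene wrench 0.9 [324.7, 204.6, 11.8, 61.7] [711. 254.   6.] 10.0
scene wrench 0.66 [376.1, 209.8, 23.1, 62.0] [724. 404.   6.] 11.0
scene wrench 0.62 [269.8, 167.4, 33.6, 37.5] [572. 144.  38.] 57.0
scene tin 0.93 [365.1, 167.8, 25.5, 26.5] [571. 387.  65.] 77.0
side fuse_base 0.79 [209.6, 177.0, 35.7, 31.7] [550. 102.  29.] 40.0
side carrier 0.76 [216.8, 170.6, 10.8, 16.4] [546. 131.  62.] 75.0
side stop 0.58 [210.9, 289.9, 26.7, 24.9] [ 549. -296.   63.] 65.0
side start 0.48 [183.8, 240.7, 10.9, 12.2] [ 484. -158.   62.] 65.0
side hammer 0.92 [259.0, 241.4, 131.0, 35.8] [ 725. -152.   20.] 25.0
side wrench 0.85 
[... 262 characters left out ...]
rray([-0.9777863 ,  0.50086081, -0.42702262,  1.55041743,  0.22081965,
        1.13828707, -0.21032632]), 'qd': array([-1.42822890e-03, -1.08663519e-03,  9.35389558e-04,  9.83756330e-04,
        9.24207576e-04, -2.05497772e-03, -9.16863375e-06]), 'joint_efforts': array([-6.55974475e-07, -5.66359270e+01, -5.80936387e+00, -2.79483819e+01,
       -6.66547799e-02,  2.06299138e-02,  3.32317495e-05]), 'ee_pos': array([210.46832897, 614.98278879, 226.74799194]), 'eef_rot': array([-2.42257649e-05,  8.13581859e-01,  5.81450391e-01,  1.72688867e-05]), 'wrist_force': array([-0.00555776,  0.84243144, -0.11602749]), 'torque': array([ 0.04276603,  0.02553559, -0.05588761]), 'grip_width': 91.9445677742059}
```

```bash
python3 - <<'E'
import cv2
a=cv2.imread('pics/scene0.png');cv2.imwrite('pics/scene0b.png',cv2.resize(a[110:310,90:420],None,fx=2.4,fy=2.4,interpolation=cv2.INTER_CUBIC))
a=cv2.imread('pics/side0.png');cv2.imwrite('pics/side0b.png',cv2.resize(a[120:340,130:410],None,fx=2.7,fy=2.7,interpolation=cv2.INTER_CUBIC))
E
```

```text
(no output)
```

View pics/scene0b.png

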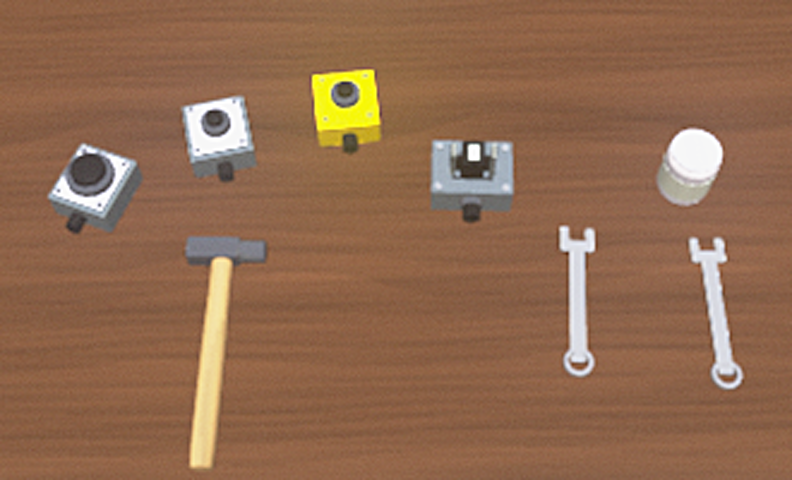

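View pics/side0b.png

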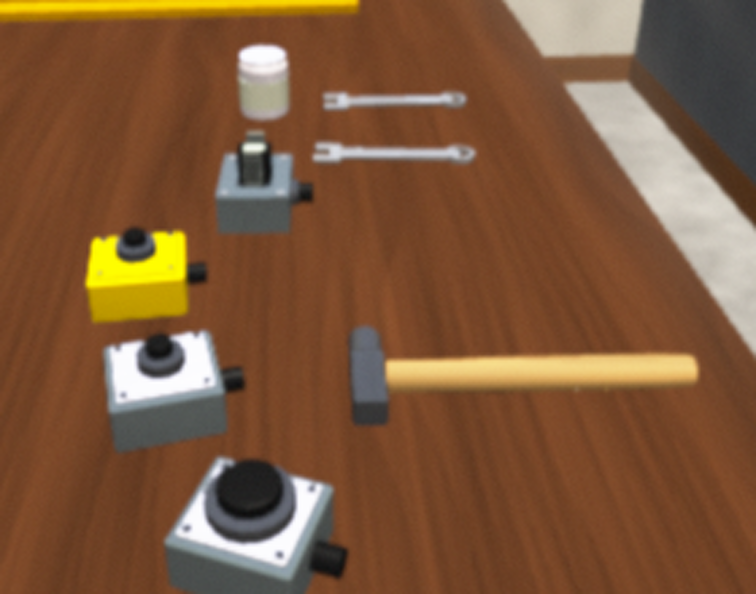

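```bash
python3 -m crank '[{"gripper":1,"translation":[-166,242,0],"rot":[0,0,-10]},{"gripper":1,"translation":[-166,242,0],"rot":[0,0,-10]},{"gripper":1,"translation":[-166,242,0],"rot":[0,0,-10]},{"gripper":1,"translation":[-166,242,0],"rot":[0,0,-10]},{"gripper":1,"translation":[-166,242,0],"rot":[0,0,-10]},{"gripper":1,"translation":[-166,242,0],"rot":[0,0,-10]}]'
python3 - <<'E'
from h import *
p,T=tool();print(p,T.round(3)); print((T.T@(np.array([510,143,230])-p)).round(1))
E
```

```text
time: 1.4
ee_pos: [387.3, 377.1, 227.0]
eef_rot: [0.0, 0.76, 0.65, 0.0]
wrist_force: [1.0, 0.5, 0.3]
grip_width: 91.8
[387.3486667  377.05854122 226.97830886] [[ 0.156  0.988  0.001]
 [ 0.988 -0.156 -0.   ]
 [-0.     0.001 -1.   ]]
[-212.1  157.7   -2.9]
```

```bash
python3 -m crank '[{"gripper":1,"translation":[-212,158,0],"rot":[0,0,-9]},{"gripper":1,"translation":[-212,158,0],"rot":[0,0,-9]},{"gripper":1,"translation":[-212,158,0],"rot":[0,0,-9]},{"gripper":1,"translation":[-212,158,0],"rot":[0,0,-9]},{"gripper":1,"translation":[-212,158,0],"rot":[0,0,-9]},{"gripper":1,"translation":[-212,158,0],"rot":[0,0,-9]},{"gripper":1,"translation":[-212,158,0],"rot":[0,0,-9]}]'
python3 - <<'E'
from h import *
c=cam('wrist');save('w1.png',c['img']);W=pts(c);np.savez('w1.npz',W=W,img=c['img'])
print('cam pos',-c['R'].T@c['t'],c['K'][0,0])
for t in ['fuse_base','carrier','catch_left']:
    for o in outline_of('wrist',t): 
        P=W[o['region']];print(t,o['confidence'],o['rect'],np.nanmedian(P,0).round(1),np.nanpercentile(P,[3,97],axis=0).round(1))
p,T=tool();print(p,T.round(3))
E
```

```text
time: 2.1
ee_pos: [510.9, 141.2, 226.8]
eef_rot: [0.001, 0.709, 0.705, -0.0]
wrist_force: [0.5, 0.5, -0.3]
grip_width: 91.8
cam pos [432.92368717 141.55450531 385.41883255] 328.6296724845489
fuse_base 0.93 [211.6, 162.4, 86.5, 81.6] [531.1 143.6  40.5] [[509.4 101.1   9.9]
 [591.9 188.3  42.1]]
carrier 0.75 [214.9, 158.3, 84.9, 85.2] [533.5 142.7  40.4] [[509.3 100.9   7.2]
 [594.5 188.5  42.2]]
carrier 0.56 [232.0, 186.4, 48.7, 37.4] [542.3 145.5  70.2] [[529.3 121.5  21.5]
 [560.9 168.5  77.1]]
catch_left 0.51 [273.2, 193.4, 10.7, 32.1] [543.8 166.2  66.8] [[537.7 164.2  24.7]
 [555.3 169.7  77.7]]
catch_left 0.48 [214.1, 162.2, 85.7, 79.1] [532.1 144.7  40.5] [[509.4 101.8  11.5]
 [590.6 188.5  42.1]]
[508.28607993 147.50845896 226.79281535] [[-0.004  1.    -0.   ]
 [ 1.     0.004  0.001]
 [ 0.001 -0.    -1.   ]]
```

View pics/w1.png

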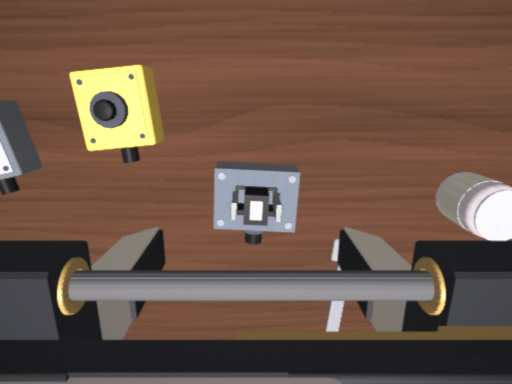

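```bash
python3 - <<'E'
from h import *
d=np.load('w1.npz');W=d['W'];Z=W[...,2]
reg=(np.abs(W[...,0]-545)<60)&(np.abs(W[...,1]-145)<70)
P=W[reg&(Z>37)&(Z<44)][:,:2].astype(np.float32);print(len(P),cv2.minAreaRect(P), P.min(0),P.max(0))
P=W[reg&(Z>68)&(Z<82)];print(len(P),cv2.minAreaRect(P[:,:2].astype(np.float32)),P.min(0),P.max(0))
i=d['img'];cv2.imwrite('pics/w1b.png',cv2.resize(i[150:260,200:310,::-1],None,fx=5,fy=5,interpolation=cv2.INTER_CUBIC))
np.set_printoptions(suppress=True)
c=reg&(Z>68)
vs,us=np.nonzero(c)
for v,u in list(zip(vs,us))[::6]: print(v,u,W[v,u].round(0),i[v,u])
E
```

```text
3582 ((545.9575805664062, 144.56619262695312), (92.16188049316406, 71.19556427001953), 86.88684844970703) [508.1538   97.11121] [582.84186 192.29427]
969 ((545.6240234375, 144.56175231933594), (50.635231018066406, 32.97460174560547), 87.3163833618164) [528.72299171 119.13686867  68.07019385] [562.55838459 169.80365043  78.59911104]
194 244 [529. 133.  70.] [116 122 134]
194 250 [529. 139.  69.] [30 30 31]
194 262 [529. 152.  69.] [23 21 23]
195 249 [530. 138.  71.] [79 77 77]
195 255 [530. 144.  70.] [66 63 65]
195 261 [530. 150.  69.] [45 43 45]
195 267 [530. 157.  69.] [36 34 35]
196 248 [531. 137.  71.] [96 93 94]
196 254 [531. 143.  71.] [93 89 90]
196 260 [531. 149.  71.] [89 86 87]
196 266 [531. 155.  71.] [87 85 86]
197 247 [532. 136.  70.] [97 94 95]
197 253 [532. 142.  70.] [96 93 93]
197 259 [532. 148.  69.] [96 93 94]
197 265 [532. 154.  70.] [94 91 93]
198 246 [533. 135.  71.] [96 92 93]
198 252 [533. 141.  71.] [95 92 93]
198 258 [533. 147.  69.] [94 92 93]
198 264 [533. 153.  71.] [94 91 92]
199 245 [534. 134.  70.] [ 99  97 100]
199 251 [534. 140.  72.] [96 93 94]
199 
[... 28231 characters left out ...]
335.] [87 88 93]
383 385 [486. 167. 336.] [86 86 92]
383 391 [485. 168. 336.] [86 87 92]
383 398 [486. 169. 335.] [83 83 89]
383 407 [487. 172. 335.] [82 84 89]
383 413 [485. 172. 336.] [82 83 88]
383 419 [485. 173. 336.] [81 82 87]
383 425 [485. 174. 336.] [80 81 86]
383 433 [485. 176. 336.] [77 78 83]
383 440 [485. 177. 336.] [77 77 83]
383 447 [485. 178. 336.] [76 77 81]
383 453 [486. 180. 335.] [74 75 80]
383 459 [486. 181. 336.] [74 75 80]
383 466 [485. 182. 336.] [72 73 78]
383 473 [485. 183. 336.] [72 72 77]
383 482 [485. 185. 336.] [70 70 75]
383 488 [486. 186. 336.] [68 70 75]
383 494 [486. 187. 336.] [67 67 73]
383 500 [486. 189. 335.] [67 69 72]
383 507 [486. 190. 336.] [65 66 71]
```

View pics/w1b.png

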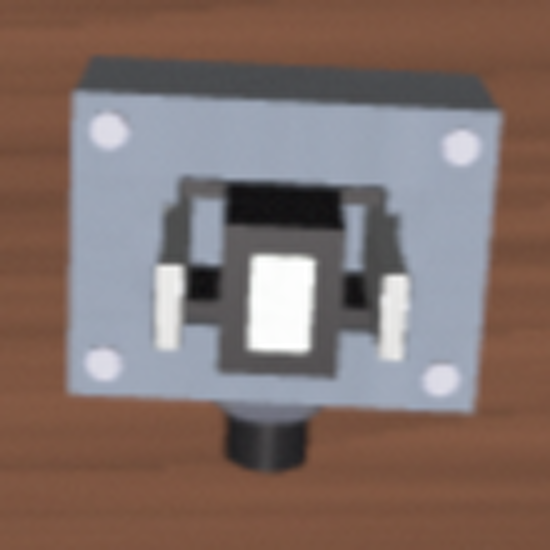

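```bash
python3 -m crank '[{"gripper":0,"translation":[-434,5,0],"rot":[0,0,0]},{"gripper":0,"translation":[-434,5,0],"rot":[0,0,0]},{"gripper":0,"translation":[-434,5,0],"rot":[0,0,0]},{"gripper":0,"translation":[-434,5,0],"rot":[0,0,0]},{"gripper":0,"translation":[-434,5,0],"rot":[0,0,0]},{"gripper":0,"translation":[-434,5,0],"rot":[0,0,0]},{"gripper":0,"translation":[-434,5,0],"rot":[0,0,0]},{"gripper":0,"translation":[-434,5,0],"rot":[0,0,0]}]'
python3 -m crank '[{"gripper":0,"translation":[0,0,0],"rot":[0,0,0]}]'
python3 - <<'E'
from h import *
c=cam('wrist');save('w2.png',c['img']);W=pts(c);np.savez('w2.npz',W=W,img=c['img'])
for t in ['stop','start']:
    for o in outline_of('wrist',t): 
        P=W[o['region']];print(t,o['confidence'],o['rect'],np.nanmedian(P,0).round(1),np.nanpercentile(P,[3,97],axis=0).round(1))
p,T=tool();print(p,T.round(3),state()['time'])
Z=W[...,2]
m=(np.abs(W[...,0]-550)<50)&(np.abs(W[...,1]+291)<50)&(Z>58)&(Z<64)
for mm in (m,):
    P=W[mm];print(len(P),np.median(P[:,2]),cv2.minEnclosingCircle(P[:,:2].astype(np.float32)),P.mean(0))
E
```

```text
time: 3.1
ee_pos: [515.1, -254.0, 227.0]
eef_rot: [0.0, 0.705, 0.709, 0.0]
wrist_force: [1.4, 0.4, 0.2]
grip_width: 32.6
time: 3.2
ee_pos: [513.1, -261.7, 226.7]
eef_rot: [0.001, 0.709, 0.705, -0.002]
wrist_force: [-0.8, -0.2, 0.0]
grip_width: 24.6
stop 0.87 [204.9, 189.7, 36.4, 38.4] [ 548.3 -289.8   65.6] [[ 531.9 -306.5   60.6]
 [ 566.  -273.5   67. ]]
start 0.63 [349.7, 137.1, 25.3, 17.0] [ 482.9 -154.1   65.2] [[ 474.4 -161.7   56.7]
 [ 491.5 -144.4   66.8]]
[ 514.90169572 -252.24361367  226.43147612] [[-0.004  1.    -0.   ]
 [ 1.     0.004  0.001]
 [ 0.001 -0.    -1.   ]] 3.35
95 62.5472020615622 ((550.3904418945312, -290.3330993652344), 19.88092613220215) [ 538.40458217 -287.16457334   61.85509494]
```

View pics/w2.png

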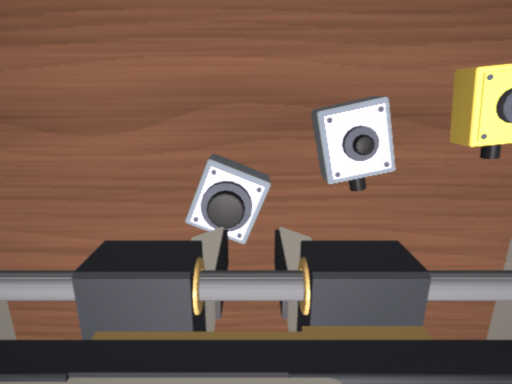

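```bash
python3 -m crank '[{"gripper":0,"translation":[0,0,0],"rot":[0,0,0]},{"gripper":0,"translation":[0,0,0],"rot":[0,0,0]}]'
python3 - <<'E'
from h import *
c=cam('wrist');W=pts(c)
for o in outline_of('wrist','stop')[:1]: 
        P=W[o['region']];print(o['confidence'],o['rect'],np.nanmedian(P,0).round(1),np.nanpercentile(P,[3,97],axis=0).round(1),cv2.minEnclosingCircle(P[P[:,2]>60][:,:2].astype(np.float32)))
p,T=tool();print(p,(T.T@(np.array([549,-290,90])-p)).round(1))
E
```

```text
time: 3.55
ee_pos: [515.0, -251.9, 226.8]
eef_rot: [-0.0, 0.705, 0.709, 0.0]
wrist_force: [0.8, -0.2, -0.5]
grip_width: 0.6
0.78 [194.9, 190.2, 37.9, 36.3] [ 548.5 -289.8   65.6] [[ 531.9 -307.5   58.4]
 [ 566.4 -273.    66.9]] ((550.3919067382812, -290.575439453125), 19.986801147460938)
[ 514.81007739 -252.76012026  226.84513061] [-37.4  34.  136.8]
```

```bash
python3 -m crank '[{"gripper":0,"translation":[-37,34,40],"rot":[0,0,0]},{"gripper":0,"translation":[-37,34,80],"rot":[0,0,0]},{"gripper":0,"translation":[-37,34,120],"rot":[0,0,0]},{"gripper":0,"translation":[-37,34,150],"rot":[0,0,0]},{"gripper":0,"translation":[-37,34,150],"rot":[0,0,0]},{"gripper":0,"translation":[-37,34,150],"rot":[0,0,0]}]'
python3 - <<'E'
from h import *
for n in ['side']:
    c=cam(n);save(n+'1.png',cv2.resize(c['img'][230:340,160:290],None,fx=5,fy=5,interpolation=cv2.INTER_CUBIC))
s=state();print(s['ee_pos'],s['wrist_force'])
E
```

```text
time: 4.25
ee_pos: [548.6, -290.7, 76.9]
eef_rot: [-0.0, 0.706, 0.708, -0.0]
wrist_force: [-0.1, -0.3, 0.3]
grip_width: 0.4
[ 549.69935988 -291.35571365   78.32759688] [ 0.26562585 -0.40767836  0.45975378]
```

View pics/side1.png

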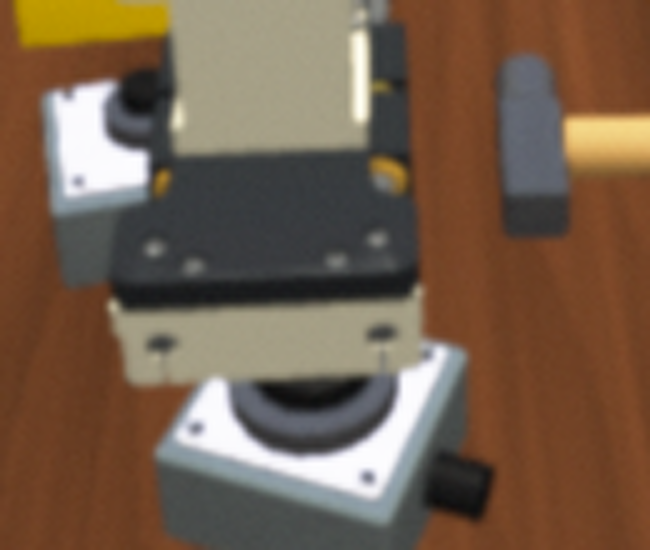

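```bash
python3 -m crank '[{"gripper":0,"translation":[0,0,10],"rot":[0,0,0]},{"gripper":0,"translation":[0,0,14],"rot":[0,0,0]},{"gripper":0,"translation":[0,0,14],"rot":[0,0,0]}]'
python3 -m crank '[{"gripper":0,"translation":[0,0,3],"rot":[0,0,0]},{"gripper":0,"translation":[0,0,3],"rot":[0,0,0]}]'
```

```text
time: 4.6
ee_pos: [549.4, -291.6, 63.5]
eef_rot: [0.001, 0.706, 0.708, 0.0]
wrist_force: [0.2, -0.6, 3.0]
grip_width: 0.7
time: 4.8
ee_pos: [549.4, -291.6, 60.4]
eef_rot: [0.001, 0.706, 0.708, 0.0]
wrist_force: [1.7, -0.4, 3.6]
grip_width: 0.4
```

```bash
python3 -m crank '[{"gripper":0,"translation":[0,0,3],"rot":[0,0,0]},{"gripper":0,"translation":[0,0,3],"rot":[0,0,0]}]'
python3 -m crank '[{"gripper":0,"translation":[0,0,2],"rot":[0,0,0]},{"gripper":0,"translation":[0,0,2],"rot":[0,0,0]}]'
```

```text
time: 5.0
ee_pos: [549.4, -291.6, 59.1]
eef_rot: [0.001, 0.706, 0.708, 0.0]
wrist_force: [-2.8, 1.8, 16.1]
grip_width: 0.4
time: 5.2
ee_pos: [549.5, -291.7, 58.8]
eef_rot: [0.001, 0.706, 0.708, 0.0]
wrist_force: [-6.2, 3.5, 28.1]
grip_width: 0.6
```

```bash
python3 -m crank '[{"gripper":0,"translation":[0,0,-30],"rot":[0,0,0]},{"gripper":0,"translation":[0,0,-80],"rot":[0,0,0]},{"gripper":0,"translation":[0,0,-130],"rot":[0,0,0]},{"gripper":0,"translation":[0,0,-160],"rot":[0,0,0]},{"gripper":0,"translation":[0,0,-160],"rot":[0,0,0]}]'
python3 - <<'E'
from h import *
c=cam('side');save('side2.png',cv2.resize(c['img'][230:340,160:290],None,fx=5,fy=5,interpolation=cv2.INTER_CUBIC))
W=pts(c);m=(np.abs(W[...,0]-549)<15)&(np.abs(W[...,1]+290)<15)
print(np.nanmedian(W[m&(W[...,2]<100),2]))
p,T=tool();print(p,(T.T@(np.array([546,144.6,226])-p)).round(1))
E
```

```text
time: 5.7
ee_pos: [551.0, -292.7, 220.3]
eef_rot: [0.004, 0.707, 0.708, 0.001]
wrist_force: [1.3, 0.7, 0.7]
grip_width: 0.9
63.41247855166826
[ 549.48014353 -291.87842193  217.28465807] [436.5  -2.7  -9.6]
```

View pics/side2.png

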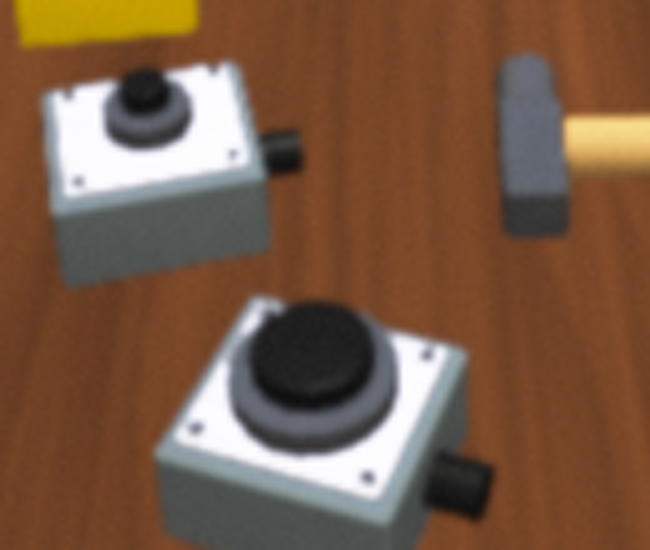

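```bash
python3 -m crank '[{"gripper":1,"translation":[436,-36,-5],"rot":[0,0,3]},{"gripper":1,"translation":[436,-36,-5],"rot":[0,0,3]},{"gripper":1,"translation":[436,-36,-5],"rot":[0,0,3]},{"gripper":1,"translation":[436,-36,-5],"rot":[0,0,3]},{"gripper":1,"translation":[436,-36,-5],"rot":[0,0,3]},{"gripper":1,"translation":[436,-36,-5],"rot":[0,0,3]},{"gripper":1,"translation":[436,-36,-5],"rot":[0,0,3]},{"gripper":1,"translation":[436,-36,-5],"rot":[0,0,3]}]'
python3 - <<'E'
from h import *
p,T=tool();print(p,(T.T@(np.array([511,144.6,226])-p)).round(1))
E
```

```text
time: 6.55
ee_pos: [512.7, 108.8, 217.4]
eef_rot: [-0.001, 0.725, 0.689, -0.002]
wrist_force: [1.7, -0.8, -0.2]
grip_width: 59.7
[512.68857996 108.7697963  217.41134457] [35.7 -3.5 -8.6]
```

```bash
python3 -m crank '[{"gripper":1,"translation":[36,0,-5],"rot":[0,0,0]},{"gripper":1,"translation":[36,0,-5],"rot":[0,0,0]},{"gripper":1,"translation":[36,0,-5],"rot":[0,0,0]},{"gripper":1,"translation":[36,0,-5],"rot":[0,0,0]}]'
python3 - <<'E'
from h import *
c=cam('wrist');save('w3.png',c['img']);W=pts(c);Z=W[...,2]
reg=(np.abs(W[...,0]-545)<60)&(np.abs(W[...,1]-145)<70)
P=W[reg&(Z>37)&(Z<44)][:,:2].astype(np.float32);print(len(P),cv2.minAreaRect(P))
P=W[reg&(Z>66)&(Z<84)];print(len(P),cv2.minAreaRect(P[:,:2].astype(np.float32)),np.percentile(P[:,2],97))
p,T=tool();print(p,np.degrees(np.arctan2(T[1,0],T[0,0])),T[:,2].round(4),(T.T@(np.array([545.8,144.6,100])-p)).round(1))
E
```

```text
time: 6.95
ee_pos: [515.8, 141.4, 222.8]
eef_rot: [-0.0, 0.725, 0.688, -0.002]
wrist_force: [-0.5, -0.2, -0.0]
grip_width: 89.6
3681 ((545.3523559570312, 144.61703491210938), (92.17506408691406, 69.99600219726562), 87.02811431884766)
1019 ((545.26513671875, 144.6555938720703), (50.78363037109375, 31.896286010742188), 87.07247161865234) 77.32596262340542
[516.0823347  141.16710546 223.1236341 ] 86.95755128910278 [-0.0022 -0.0014 -1.    ] [  5.2  29.8 123.1]
```

```bash
python3 -m crank '[{"gripper":1,"translation":[5,29,30],"rot":[0,0,0]},{"gripper":1,"translation":[5,29,75],"rot":[0,0,0]},{"gripper":1,"translation":[5,29,120],"rot":[0,0,0]},{"gripper":1,"translation":[5,29,123],"rot":[0,0,0]},{"gripper":1,"translation":[5,29,123],"rot":[0,0,0]},{"gripper":1,"translation":[5,29,123],"rot":[0,0,0]}]'
python3 - <<'E'
from h import *
c=cam('wrist');save('w4.png',c['img'])
p,T=tool();print(p,np.degrees(np.arctan2(T[1,0],T[0,0])),T[:,2].round(4),(T.T@(np.array([545.3,144.6,47])-p)).round(1))
E
```

```text
time: 7.6
ee_pos: [547.5, 146.7, 103.4]
eef_rot: [0.001, 0.725, 0.689, 0.001]
wrist_force: [0.1, 0.4, 0.1]
grip_width: 91.7
[547.80937983 146.99333828 103.89009656] 87.06381315410371 [ 0.0042  0.001  -1.    ] [-2.6 -2.6 56.9]
```

View pics/w4.png

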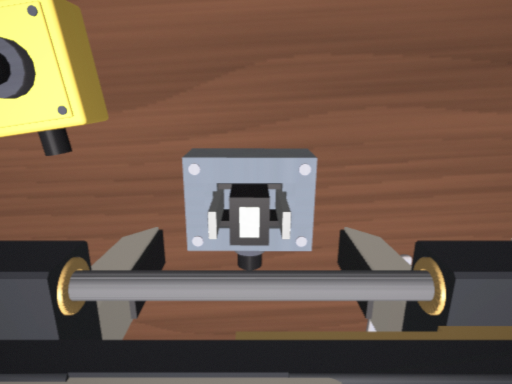

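```bash
python3 -m crank '[{"gripper":1,"translation":[-2,-2,30],"rot":[0,0,0]},{"gripper":1,"translation":[-2,-2,45],"rot":[0,0,0]},{"gripper":1,"translation":[-2,-2,45],"rot":[0,0,0]},{"gripper":1,"translation":[-2,-2,45],"rot":[0,0,0]}]'
python3 - <<'E'
from h import *
p,T=tool();print(p,np.degrees(np.arctan2(T[1,0],T[0,0])),T[:,2].round(4),(T.T@(np.array([545.3,144.6,46])-p)).round(1))
c=cam('wrist');save('w5.png',c['img']);W=pts(c);Z=W[...,2]
reg=(np.abs(W[...,0]-545)<40)&(np.abs(W[...,1]-145)<32)
P=W[reg&(Z>66)&(Z<84)];print(len(P),cv2.minAreaRect(P[:,:2].astype(np.float32)),np.percentile(P[:,2],97))
c=cam('side');save('side5.png',cv2.resize(c['img'][120:230,160:290],None,fx=5,fy=5,interpolation=cv2.INTER_CUBIC))
E
```

```text
time: 8.05
ee_pos: [544.2, 145.2, 57.1]
eef_rot: [0.0, 0.725, 0.689, 0.0]
wrist_force: [0.9, -0.2, 0.6]
grip_width: 91.6
[544.17455989 145.17840552  57.138464  ] 87.1113777621159 [ 7.e-04  3.e-04 -1.e+00] [-0.5  1.1 11.1]
2788 ((540.2095336914062, 145.376708984375), (50.072715759277344, 21.93948745727539), 87.54073333740234) 77.1515906500493
```

View pics/w5.png

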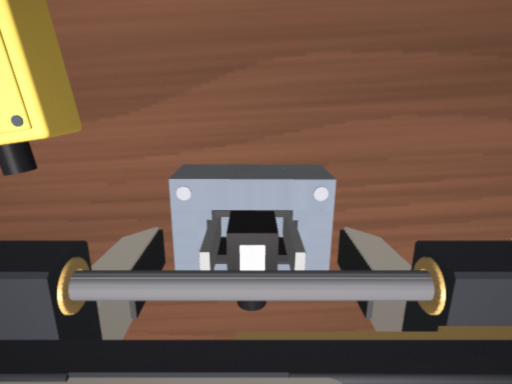

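View pics/side5.png

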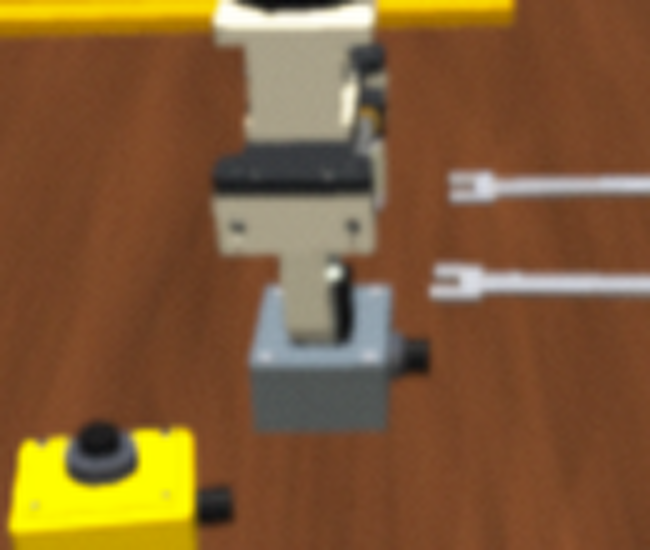

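```bash
python3 -m crank '[{"gripper":1,"translation":[0,1,5],"rot":[0,0,0]},{"gripper":1,"translation":[0,1,10],"rot":[0,0,0]},{"gripper":1,"translation":[0,1,10],"rot":[0,0,0]}]'
python3 -m crank '[{"gripper":0.5,"translation":[0,0,0],"rot":[0,0,0]},{"gripper":0.5,"translation":[0,0,0],"rot":[0,0,0]},{"gripper":0.5,"translation":[0,0,0],"rot":[0,0,0]},{"gripper":0.5,"translation":[0,0,0],"rot":[0,0,0]},{"gripper":0.5,"translation":[0,0,0],"rot":[0,0,0]}]' 20
```

```text
time: 8.45
ee_pos: [544.2, 144.7, 45.6]
eef_rot: [-0.0, 0.725, 0.689, -0.001]
wrist_force: [-0.3, 0.0, 0.8]
grip_width: 92.2
time: 8.95
ee_pos: [544.7, 144.9, 46.4]
eef_rot: [0.0, 0.725, 0.689, 0.0]
wrist_force: [0.1, 0.4, 0.1]
grip_width: 56.2
```

```bash
python3 -m crank '[{"gripper":0.2,"translation":[0,0,0],"rot":[0,0,0]},{"gripper":0.2,"translation":[0,0,0],"rot":[0,0,0]},{"gripper":0.2,"translation":[0,0,0],"rot":[0,0,0]},{"gripper":0.2,"translation":[0,0,0],"rot":[0,0,0]},{"gripper":0.2,"translation":[0,0,0],"rot":[0,0,0]}]' 22
python3 -m crank '[{"gripper":0.2,"translation":[0,0,0],"rot":[0,0,0]},{"gripper":0.2,"translation":[0,0,0],"rot":[0,0,0]}]'
```

```text
time: 9.45
ee_pos: [544.8, 145.3, 46.7]
eef_rot: [-0.0, 0.725, 0.689, 0.0]
wrist_force: [-2.5, 1.0, 5.8]
grip_width: 34.1
time: 9.65
ee_pos: [544.9, 145.3, 46.7]
eef_rot: [-0.0, 0.725, 0.689, 0.0]
wrist_force: [-0.9, 1.0, 4.8]
grip_width: 33.9
```

```bash
python3 -m crank '[{"gripper":0.2,"translation":[0,0,-3],"rot":[0,0,0]},{"gripper":0.2,"translation":[0,0,-6],"rot":[0,0,0]},{"gripper":0.2,"translation":[0,0,-9],"rot":[0,0,0]},{"gripper":0.2,"translation":[0,0,-12],"rot":[0,0,0]}]'
python3 - <<'E'
from h import *
c=cam('side');save('side6.png',cv2.resize(c['img'][120:230,160:290],None,fx=5,fy=5,interpolation=cv2.INTER_CUBIC))
c=cam('wrist');save('w6.png',c['img'])
E
```

```text
time: 10.05
ee_pos: [544.5, 144.6, 58.3]
eef_rot: [-0.0, 0.725, 0.689, -0.0]
wrist_force: [-0.4, 1.0, -1.1]
grip_width: 34.0
```

View pics/side6.png

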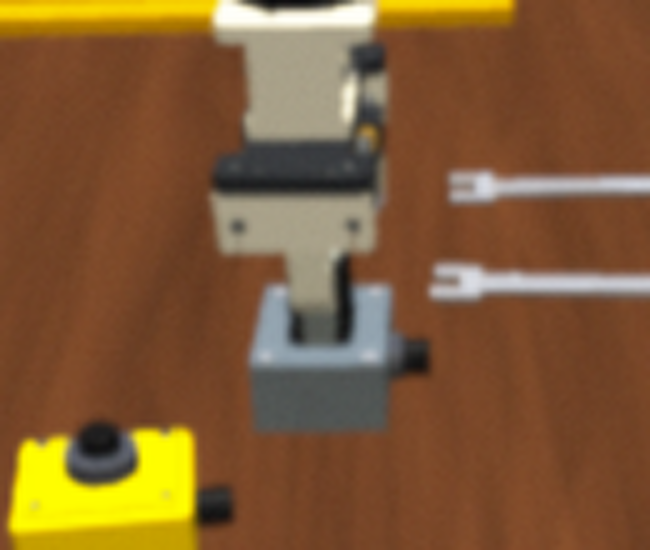

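View pics/w6.png

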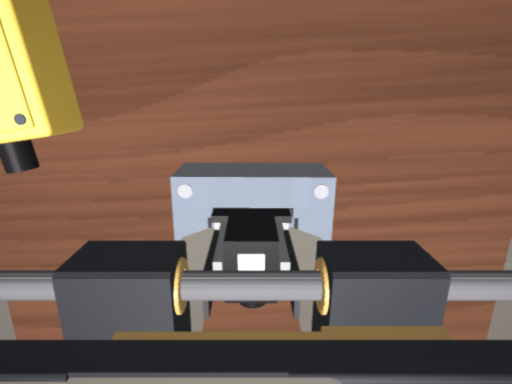

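```bash
python3 -m crank '[{"gripper":0.2,"translation":[0,0,-15],"rot":[0,0,0]},{"gripper":0.2,"translation":[0,0,-30],"rot":[0,0,0]},{"gripper":0.2,"translation":[0,0,-45],"rot":[0,0,0]},{"gripper":0.2,"translation":[0,0,-60],"rot":[0,0,0]},{"gripper":0.2,"translation":[0,0,-75],"rot":[0,0,0]},{"gripper":0.2,"translation":[0,0,-90],"rot":[0,0,0]},{"gripper":0.2,"translation":[0,0,-95],"rot":[0,0,0]},{"gripper":0.2,"translation":[0,0,-95],"rot":[0,0,0]}]'
python3 -m crank '[{"gripper":0.2,"translation":[0,0,0],"rot":[0,0,0]},{"gripper":0.2,"translation":[0,0,0],"rot":[0,0,0]},{"gripper":0.2,"translation":[0,0,0],"rot":[0,0,0]},{"gripper":0.2,"translation":[0,0,0],"rot":[0,0,0]}]'
python3 - <<'E'
from h import *
c=cam('side');save('side7.png',cv2.resize(c['img'][100:240,130:310],None,fx=4,fy=4,interpolation=cv2.INTER_CUBIC))
W=pts(c)
m=(np.abs(W[...,0]-545)<35)&(np.abs(W[...,1]-144)<30)
dark=m&(c['img'].max(2)<60)
P=W[dark];P=P[P[:,2]<170];print(np.nanpercentile(P,[1,5,50],axis=0).round(1))
for o in outline_of('side','carrier'):
    Q=W[o['region']];print(o['confidence'],o['rect'],np.nanpercentile(Q,[2,50,98],axis=0).round(1))
c=cam('wrist');save('w7.png',c['img']);s=state();print(s['ee_pos'],s['qd'].round(4),s['wrist_force'],s['grip_width'])
E
```

```text
time: 10.95
ee_pos: [545.4, 145.1, 154.5]
eef_rot: [0.001, 0.725, 0.689, 0.001]
wrist_force: [-0.4, -0.5, -1.4]
grip_width: 33.9
time: 11.35
ee_pos: [544.3, 144.8, 152.6]
eef_rot: [-0.0, 0.725, 0.689, -0.0]
wrist_force: [0.5, -0.4, -1.3]
grip_width: 33.6
[[529.3 119.4 121. ]
 [529.9 120.  123.5]
 [555.2 130.1 138.8]]
0.62 [214.9, 135.7, 13.1, 23.2] [[508.1 119.9  -1.6]
 [550.  128.5 137.1]
 [560.8 415.4 174.7]]
[544.56516974 144.84928471 153.01317991] [-0.0006 -0.0025  0.0004 -0.0021 -0.0003  0.0017 -0.0007] [-0.08699206 -0.2219309  -1.81596553] 33.807567004720276
```

View pics/side7.png

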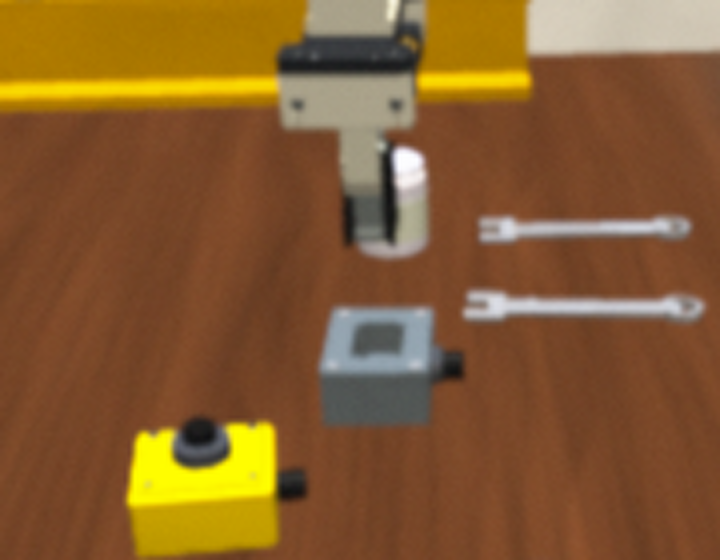

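View pics/w7.png

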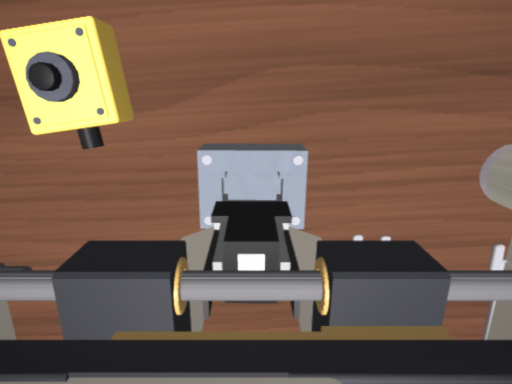

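```bash
python3 -c "
from plant import *
print(job_done())"
```

```text
the job is handed in; nothing more can be done
None
```

I pressed the wide stop button fully down, let it spring back, then pulled the fuse carrier out. The job is handed in with the carrier held up by its squeezed catches, at 11.5 s on the robot's clock.

- **Stop button:** The force rose from about 3.6 N to 28 N at the hard stop. A side-camera picture afterwards showed the cap back up, and I went nowhere near the start button.
- **Unlatching:** I gripped both catches with 22 N and lifted straight up. The carrier came free with no resistance.
- **Final hold:** The carrier is upright and still. The side camera puts its underside at about z = 121 mm (118 mm expected from the lift), roughly 78 mm above the holder's top. The wrist force is about -1.3 to -1.8 N, which fits the carrier's weight. The holder is empty in the side picture. Nothing came near the hammer, wrench or tin.

Two readings did not match the description:
- **Cap height:** The stop button's top measured about 64–65 mm, against 61 mm given. I judged the press by force instead.
- **Grip width:** The gripper reads 34 mm, against 36 mm given for fully squeezed catches. The wrist pictures show both catches pressed in.

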